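Shut off the red solvent valve

TASK

Push the white cover of the steel valve box aside along its rails as far as it will go, then push the red valve handle under it fully shut (a quarter turn clockwise, square across its pipe) and come clear. Just push with the fingertips: do not lift the cover, leave it open, and leave the blue valve and the bottle, jar and beaker as they are.

Things in the scene. Friction and masses are not known exactly. Their poses are not given: they have to be found in the camera images.
- valve_box: Stainless valve box fixed to the bench, 190 (its x) x 430 (its y) x 75 mm high; origin under the centre of its underside, z up. Its y < 0 half is an open-topped bay (inside x -89..89 mm, y -210..0 mm, floor at z = 6 mm) holding two valves side by side, axes at x = 35 mm, y = -148 and -70 mm; which of them is red varies. Its y > 0 half is a closed deck, flush with the rim. Guide rails along both long sides rise 12 mm above the rim. Initially the cover hides the whole bay.
- cover_slide (a joint): how far the white cover has slid (m) towards the box's +y: about 0 = bay closed, 0.205 = end stop, cover wholly over the deck and bay open. About 3 N moves it; it stays where it is left.
- cover_lift (a joint): how far the cover has been raised off its rails (m), 0 = seated. The cover (180 x 213 x 5 mm plate, 0.4 kg, top face 80 mm above the bench) rests by its weight and would come up if lifted.
- cover_push (a point): point on the cover's push face: centre of the upright -y face of the black wedge-shaped finger ramp in the middle of the cover, 92 mm above the bench. The face looks to the box's -y, is 100 mm wide (along box x) and stands from 80 mm to 104 mm above the bench; behind it (+y) the ramp slopes down over about 37 mm. Push it towards the box's +y. Its axes are the box's axes.
- valve_red: the marked valve: brass body on a steel pipe that runs along the box's x; origin on the lever's turning axis, 6 mm above the bench (bay floor); same axes as the box. Pipe and body stay below 40 mm above the bench.
- lever_red (a joint): angle of the red lever with a white band (rad): 0 = open, pointing from its axis to the box's -x along its pipe; 1.571 = shut, at its stop, pointing to the box's +y. It grows clockwise seen from above, starts between 0 and 0.25, needs about 0.12 N m and stays where it is left. Red sleeve: 12 mm wide, from 8 to 52 mm out from the axis, from 46 to 70 mm above the bench (5 mm below the cover).
- red_tip (a point): middle of the outer end of the red lever at its top edge, 52 mm from the axis, 70 mm above the bench
- valve_blue: the other valve, the same but with a plain blue lever; to be left alone. Origin and axes as for the red one.
- blue_tip (a point): outer end of the blue lever, top edge, 52 mm from its axis, 70 mm above the bench; the blue lever also starts near open (0 to 0.12 rad)
- steel_bottle: loose upright metal bottle with red cap, 72 mm across, 170 mm high, beyond the box; origin under its base; bystander
- white_jar: loose white jar with blue lid, 72 mm across, 100 mm high, off the box's -y end; origin under its base; bystander
- beaker: loose grey open plastic beaker, 80 mm across, 100 mm high, off the box's +y end; origin under its base; bystander

How it is judged:
On the way, in this order (a step that is already met when the one before it is completed fails the run):
1. the cover is pushed aside to its end (within 10 mm) while the red valve is still open (value of joint cover_slide above 0.195 m and value of joint lever_red below 0.6 rad), for 0.2 s.
2. the red lever is pushed shut (within 0.1 rad of its stop) (value of joint lever_red above 1.47 rad and value of joint cover_slide above 0.195 m), for 0.2 s.
At the end, for the whole second after the job is handed in: The cover is within 10 mm of its end stop and seated on its rails, the red lever is at rest within 0.1 rad (6 degrees) of fully shut, the blue lever's tip is within 12 mm of where it was, and the bottle, jar and beaker stand upright within 25 mm of where they were (all of step 2 and value of joint cover_lift below 0.004 m and velocity of joint lever_red below 0.05 rad/s and distance of blue_tip from where it was at the start of the episode below 0.012 m and distance of each of steel_bottle, white_jar, beaker from where it was at the start of the episode below 0.025 m and angle between each of steel_bottle, white_jar, beaker's own z axis and vertical below 0.15 rad); the robot touches nothing.
It fails at once if the cover is lifted more than 10 mm off its rails (value of joint cover_lift above 0.01 m).
It fails at once if the blue lever's tip is moved by more than 12 mm (distance of blue_tip from where it was at the start of the episode above 0.012 m).
It fails at once if the bottle, jar or beaker is moved (over 25 mm), lifted or tipped (distance of any of steel_bottle, white_jar, beaker from where it was at the start of the episode above 0.025 m or angle between any of steel_bottle, white_jar, beaker's own z axis and vertical above 0.3 rad).
It also fails if it takes over 48 s, if anything falls off the work surface, if the arm or the gripper's body presses on something with over 40 N, if the wrist force passes 120 N, or if a joint passes its speed limit or range.

ROBOT

A 6-joint arm with a two-finger parallel gripper is mounted at the origin on the work surface. World frame = base frame: x ahead of the robot, y to its left, z up, the work surface at z = 0. Lengths are in m, angles in rad, forces in N, time in s.
With the tool pointing down it reaches from about 0.35 to 0.975 m from the base axis. Payload 4.9 kg.
Tool frame: the origin (TCP) lies midway between the tips of the shut fingers; the grasp point (between the pads) lies 19 mm behind it; z points along the fingers, y is the line along which they close (so a half turn about z gives the same grasp; the last joint's range is limited). The gripper opens to 85 mm and grips with 20 to 120 N. Pads are 22 mm wide; open, the fingers measure 114 mm over their backs; the gripper's body (76 mm by 85 mm) begins 54 mm behind the grasp point. The pads swing forward as they close: fully open they stand 13 mm farther back than shut.
Start: joints at [-1.408, 0.053, 1.613, -0, 1.476, -0.119], TCP at [0.174, -0.6, 0.231] pointing down, gripper open.
Joint ranges: [-3.01, 3.01], [-1.01, 2.22], [0.06, 2.58], [-1.02, 4.17], [0.09, 2.62], [-3.14, 3.14]. Speed limits (rad/s): [2.57, 2.57, 3.14, 3.14, 3.14, 3.14].

INTERFACE

Orientations are given as a rotation vector (axis times angle).
In Python, from station import telemetry, optics, ctrl gives the robot as it stands.
- The arm moves only by the shell command python3 -m pendant 'ROWS' [FORCE]. ROWS is JSON, one flat list of numbers, 7 for each row, row after row: the turn, a rotation vector about the tool's x, y, z as a fraction of full scale, then the shift along the tool's x, y, z as a fraction of full scale, then the opening, from 0 (shut) to 1 (fully open). In form: [ax, ay, az, tx, ty, tz, fingers, ax, ay, az, tx, ty, tz, fingers, ...]. A call has 1 to 12 rows; each row is the pose to reach, as a shift and turn from the pose commanded when the call began, along the tool's axes at that moment; what a row does not reach only later rows make up. Full scale, the value 1, is 300 mm for a shift and 30 degrees for a turn. A row lasts 1/8 s, in which the tool goes at most 62.5 mm and 10.7 degrees, less where a joint would pass 70% of its speed; a pose out of reach is approached as far as the arm can. A call with a number of a shift or a turn outside -1 to 1 is refused whole. A call with a gripper value outside its range is refused whole. The fingers move at their own pace and stop on an object; FORCE is the grip in N (left out, the last holds). Time passes only in rows, so rows that repeat a pose let the fingers close. It gives the time, the measured TCP pose, the force, the opening and the grip force at its end, in the units of the state.
- telemetry.get_obs(): the state, without advancing time (a new reading comes with each control period).
- optics.get_image(name): name is "side" or "top" or "wrist"; returns a dict with "image" (384x512x3 uint8, red, green, blue), "depth" (384x512 float32, m along the optical axis (not along the pixel's ray), 0 where there is no reading), "fx", "fy", "cx", "cy" (pixels), "rvec" (rotation vector, rad) and "tvec" (3), from world to camera coordinates, as OpenCV has them. Camera axes: x right, y down, z forward; pixel columns grow to the right and rows downward; lengths in m; the calibration is good to about 2 mm. A picture is of the moment at which its call begins.
- ctrl.finish_job(): hands the job in; it is judged then, once.
The state is a dict: "t": time; "q": joint angles; "dq": joint speeds; "effort": joint torques, N m; "tool_pos": TCP position; "tool_rot": TCP orientation; "contact_force": force on the tool from outside, world axes, zero at the start; "wrist_torque": the same for the moment, N m; "opening": finger opening in m; "grip_force": force on a finger pad.
Only numpy, scipy, OpenCV 4.12 (cv2) and the standard library are available. Lean on these libraries where they do the work, as an engineer would, in place of code of your own. Each camera call takes 0.05 s, during which the arm holds its last target. There are 200 camera calls.

## Working session

There is one attempt and no reset: what is moved stays moved. The work goes in short steps, Python scripts to look and compute and a shell command to move; the robot and the scene stay as the last step left them, time stands still between calls to the robot, and variables do not carry over. Pictures are saved under pics/ and viewed, at most 10 in all, crops included, and the job is handed in when it is done.

```bash
mkdir -p pics; ls
cat > h.py <<'E'
import numpy as np, cv2
from scipy.spatial.transform import Rotation as R
from station import telemetry, optics, ctrl
def cloud(d):
    Z=d["depth"]; v,u=np.indices(Z.shape)
    P=np.dstack([(u-d["cx"])/d["fx"]*Z,(v-d["cy"])/d["fy"]*Z,Z])
    M=R.from_rotvec(np.ravel(d["rvec"])).as_matrix()
    return (P-np.ravel(d["tvec"]))@M
def plane(d,uv,z):
    M=R.from_rotvec(np.ravel(d["rvec"])).as_matrix(); c=-M.T@np.ravel(d["tvec"])
    r=M.T@np.array([(uv[0]-d["cx"])/d["fx"],(uv[1]-d["cy"])/d["fy"],1])
    return c+r*(z-c[2])/r[2]
def save(d,n): cv2.imwrite("pics/"+n,d["image"][:,:,::-1])
E
python3 - <<'E'
from h import *
o=telemetry.get_obs(); print(o["t"],o["tool_pos"],o["tool_rot"])
a=optics.get_image("top"); b=optics.get_image("side")
cv2.imwrite("pics/a.png",cv2.resize(np.vstack([a["image"],b["image"]])[:,:,::-1],(400,600)) if 0 else a["image"][:,:,::-1])
save(b,"b.png")
import pickle; pickle.dump((a,b),open("ab.pkl","wb"))
E
```

```text
pics
0.0 [ 0.17370192 -0.59972643  0.23004361] [-3.10840683e+00 -4.40806145e-01  4.64979064e-05]
```

View pics/a.png

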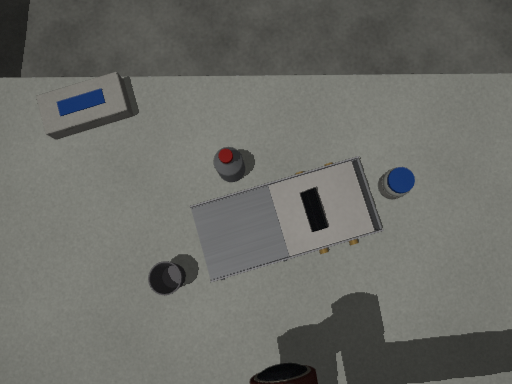

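View pics/b.png

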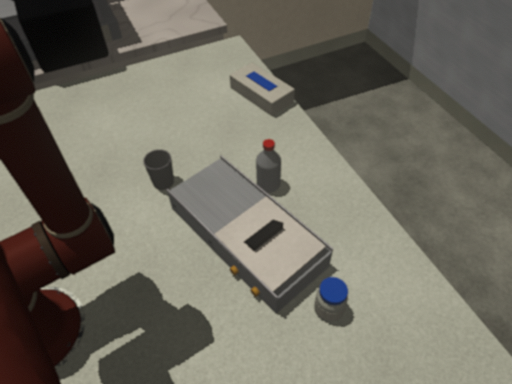

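The top view shows the box with corners near (193,207), (210,280), (382,229) and (360,158). The grey deck is to the left (box +y) and the white cover to the right, with the black ramp at (314,209). The jar is at (400,181), the bottle at (228,162) and the beaker at (167,278). Next I'll measure the box frame.

Run:
```python
from h import *
import pickle; a,b=pickle.load(open("ab.pkl","rb"))
P=cloud(a); u0=np.s_[140:300,180:392]
m=np.zeros(P.shape[:2],bool); m[u0]=(P[u0][...,2]>.068)&(P[u0][...,2]<.115)&(a["depth"][u0]>0)
n,l,s,c=cv2.connectedComponentsWithStats(m.astype(np.uint8)); i=1+np.argmax(s[1:,4]); m=l==i
Q=P[m][:,:2].astype(np.float32); r=cv2.minAreaRect(Q*1000); print("box",r, "zmed",np.median(P[m][:,2]))
g=a["image"].astype(int).sum(2); k=m&(g<110)
k=cv2.erode(m.astype(np.uint8),np.ones((9,9)))&(g<130).astype(np.uint8)
n,l,s,c=cv2.connectedComponentsWithStats(k); i=1+np.argmax(s[1:,4]); k=l==i
print("ramp px",s[i]); K=P[k]; rr=cv2.minAreaRect((K[:,:2]*1000).astype(np.float32)); print("ramp",rr,K[:,2].min(),K[:,2].max(),K[K[:,2]>.095].mean(0))
for n,p,z in (("jar",(400,181),.1),("bottle",(226,156),.17),("beaker",(167,278),.1)): print(n,plane(a,p,z))
ctr=np.array(r[0])/1000; d=ctr*0
# +y direction: from ramp to center
e=ctr-K.mean(0)[:2]; print("ang y approx",np.degrees(np.arctan2(e[1],e[0])))
```

```text
box ((558.9938354492188, 24.273773193359375), (190.47171020507812, 430.6632080078125), 16.59099769592285) zmed 0.07745295441642852
ramp px [301 189  27  41 420]
ramp ((578.3599243164062, -45.104576110839844), (98.50164031982422, 40.866783142089844), 16.048559188842773) 0.07499872669287694 0.10819820767959368 [ 0.57547913 -0.05478166  0.10089174]
jar [ 0.64504195 -0.24866233  0.1       ]
bottle [0.69192572 0.16087197 0.17      ]
beaker [0.41552293 0.30294215 0.1       ]
ang y approx 102.01157546006439
```

```bash
cat >> h.py <<'E'
TH=np.radians(16.5); C=np.array([.559,.0243,0])
B=np.array([[np.cos(TH),-np.sin(TH),0],[np.sin(TH),np.cos(TH),0],[0,0,1]])
def go(*targets):
    o=telemetry.get_obs(); T=R.from_rotvec(o["tool_rot"]).as_matrix()
    print("t",o["t"],"box mm",np.round((B.T@(o["tool_pos"]-C))*1000,1),"yaw",np.degrees(np.arctan2(T[1,0],T[0,0])),"F",o["contact_force"])
    for t in targets: print(t,np.round(T.T@(B@(np.array(t)/1000)+C-o["tool_pos"])/.3,3))
E
python3 -c "
from h import *
go((0,-130,230),(0,-130,92))"
```

```text
t 0.1 box mm [-546.7 -489.   230.2] yaw 16.145674696705658 F [-0.18574194 -0.45097284 -0.72364153]
(0, -130, 230) [ 1.815 -1.208  0.003]
(0, -130, 92) [ 1.815 -1.207  0.463]
```

```bash
python3 -m pendant '[0,0,0,0.18,-0.12,0,0, 0,0,0,0.36,-0.24,0,0, 0,0,0,0.54,-0.36,0,0, 0,0,0,0.72,-0.48,0,0, 0,0,0,0.9,-0.6,0,0, 0,0,0,0.9,-0.6,0,0]' 40 | tail -c 400; python3 -m pendant '[0,0,0,0.18,-0.12,0,0, 0,0,0,0.36,-0.24,0,0, 0,0,0,0.54,-0.36,0,0, 0,0,0,0.72,-0.48,0,0, 0,0,0,0.9,-0.6,0,0, 0,0,0,0.9,-0.6,0,0, 0,0,0,0.9,-0.6,0,0]' | tail -c 400
python3 - <<'E'
from h import *
go((0,-130,230),(0,-130,92),(0,-110,92))
w=optics.get_image("wrist"); save(w,"w1.png")
E
```

```text
t: 0.85
tool_pos: [0.3846, -0.3496, 0.2309]
tool_rot: [-3.109, -0.448, 0.0]
contact_force: [-0.5, 0.1, 0.3]
opening: 0.0003
grip_force: 0.0
t: 1.72
tool_pos: [0.5923, -0.1047, 0.2306]
tool_rot: [3.11, 0.442, -0.002]
contact_force: [-0.2, -0.4, 0.7]
opening: 0.0002
grip_force: 0.0
t 1.725 box mm [  -4.7 -133.2  230.6] yaw 16.17663634505896 F [-0.16024683 -0.41185663  0.66944637]
(0, -130, 230) [ 0.016 -0.011  0.002]
(0, -130, 92) [ 0.016 -0.011  0.462]
(0, -110, 92) [ 0.016 -0.077  0.462]
```

View pics/w1.png

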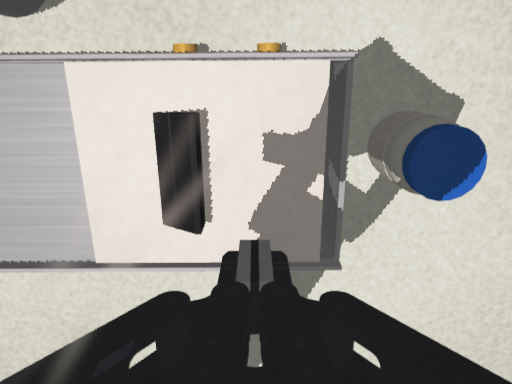

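The wrist view shows the shut fingers at (255,245), to the right (-y) of the ramp's upright face at column ~205. The jar at (445,160) is well clear. I'll go down to 91 mm and push part way.

```bash
python3 -m pendant '[0,0,0,0.016,-0.01,0.15,0, 0,0,0,0.016,-0.01,0.3,0, 0,0,0,0.016,-0.01,0.4,0, 0,0,0,0.016,-0.01,0.465,0, 0,0,0,0.016,-0.01,0.465,0]' | head -4 ; python3 -m pendant '[0,0,0,0,-0.04,0,0, 0,0,0,0,-0.08,0,0, 0,0,0,0,-0.12,0,0, 0,0,0,0,-0.16,0,0, 0,0,0,0,-0.21,0,0, 0,0,0,0,-0.26,0,0, 0,0,0,0,-0.26,0,0]'
python3 - <<'E'
from h import *
go((0,105,91),(0,115,91))
E
```

```text
t: 2.4
tool_pos: [0.5947, -0.101, 0.0904]
tool_rot: [-3.11, -0.438, 0.004]
contact_force: [-0.5, -0.4, 0.1]
t: 3.28
tool_pos: [0.5736, -0.0234, 0.0913]
tool_rot: [-3.108, -0.443, 0.002]
contact_force: [-0.2, 0.2, -0.1]
opening: 0.0002
grip_force: 0.0
t 3.275 box mm [  0.5 -49.9  91.3] yaw 16.230822124104566 F [-0.20459054  0.20699388 -0.05226681]
(0, 105, 91) [-0.004 -0.516  0.002]
(0, 115, 91) [-0.004 -0.549  0.002]
```

```bash
python3 -m pendant '[0,0,0,0,-0.05,0,0, 0,0,0,0,-0.1,0,0, 0,0,0,0,-0.15,0,0, 0,0,0,0,-0.2,0,0, 0,0,0,0,-0.25,0,0, 0,0,0,0,-0.3,0,0, 0,0,0,0,-0.35,0,0, 0,0,0,0,-0.39,0,0, 0,0,0,0,-0.42,0,0,0,0,0,0,-0.44,0,0, 0,0,0,0,-0.46,0,0]'
python3 - <<'E'
from h import *
go((0,105,91))
w=optics.get_image("top"); save(w,"t2.png")
E
```

```text
t: 4.65
tool_pos: [0.5362, 0.107, 0.0919]
tool_rot: [3.109, 0.441, 0.0]
contact_force: [3.1, -14.2, -1.2]
opening: -0.0004
grip_force: 7.7
t 4.65 box mm [ 1.6 85.7 91.9] yaw 16.156614245773838 F [  3.09028692 -14.18418778  -1.17613783]
(0, 105, 91) [-0.006 -0.064  0.003]
```

View pics/t2.png

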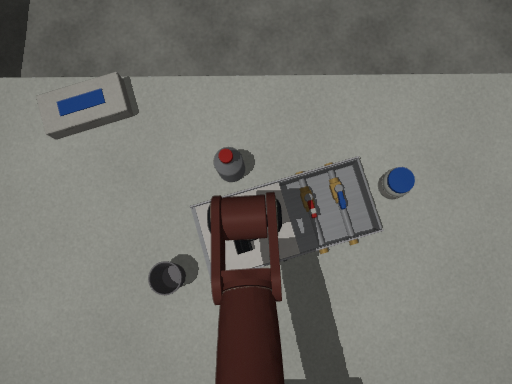

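The bay is open. The red lever is at about (312,207) on the inner valve (y=-70) and the blue one at about (341,197) on the outer valve. The force reads 14 N, so I'll press a little more to confirm the stop.

```bash
python3 -m pendant '[0,0,0,0,-0.01,0,0, 0,0,0,0,-0.02,0,0, 0,0,0,0,-0.02,0,0]'
python3 -c "
from h import *
go((0,105,91))"
```

```text
t: 5.08
tool_pos: [0.5362, 0.1073, 0.0921]
tool_rot: [3.097, 0.439, 0.003]
contact_force: [4.3, -21.8, -3.4]
opening: -0.0001
grip_force: 11.4
t 5.075 box mm [ 1.7 86.  92.1] yaw 16.15039812449073 F [  4.31320735 -21.75806705  -3.44842359]
(0, 105, 91) [-0.006 -0.063  0.003]
```

It's against the end stop: no further motion, 22 N. Now I'll back off, rise and look into the bay.

```bash
python3 -m pendant '[0,0,0,0,0.08,0,0, 0,0,0,0,0.12,-0.05,0, 0,0,0,0,0.2,-0.2,0, 0,0,0,-0.1,0.35,-0.35,0, 0,0,0,-0.2,0.5,-0.4,0, 0,0,0,-0.27,0.62,-0.4,0, 0,0,0,-0.27,0.62,-0.4,0]'|head -4
python3 - <<'E'
from h import *
go()
w=optics.get_image("wrist"); save(w,"w3.png")
hsv=cv2.cvtColor(w["image"],cv2.COLOR_RGB2HSV); P=cloud(w)
def rep(n,m):
    m=m.astype(np.uint8); k,l,s,c=cv2.connectedComponentsWithStats(m)
    for i in np.argsort(-s[1:,4])[:3]+1:
        q=l==i; Q=P[q]; Q=(Q-C)@B*1000; Q=Q[(Q[:,2]>60)&(Q[:,2]<76)]
        if len(Q)>30:
            r=cv2.minAreaRect(Q[:,:2].astype(np.float32)); print(n,s[i],"ctr",Q.mean(0),r,"min",Q.min(0),"max",Q.max(0))
H,S,V=cv2.split(hsv)
rep("red",((H<6)|(H>174))&(S>150)&(V>50)); rep("blue",(H>105)&(H<130)&(S>120)&(V>40))
D=(P-C)@B*1000; q=(D[...,2]>98)&(D[...,2]<108)&(abs(D[...,0])<60); 
print("ramp face y",np.percentile(D[q][:,1],[2,50,98]) if q.any() else None)
q=(abs(D[...,2]-80)<2.5)&(abs(D[...,0])<70)&(w["image"].min(2)>120); print("cover min y",np.percentile(D[q][:,1],[1,5]) if q.any() else None)
E
```

```text
t: 5.95
tool_pos: [0.5087, -0.0899, 0.214]
tool_rot: [3.111, 0.435, 0.006]
contact_force: [0.7, -0.3, -0.4]
t 5.95 box mm [-80.7 -95.2 214. ] yaw 15.911524541276787 F [ 0.69069439 -0.31844505 -0.3778113 ]
red [212  44  17  28 433] ctr [ 13.72164968 -69.29085458  68.76477106] ((13.940994262695312, -69.02619171142578), (11.904474258422852, 19.92184829711914), 89.56214904785156) min [  3.94860585 -75.00879045  60.60228781] max [ 23.91539317 -63.07797155  71.39883523]
red [214  90  15  11 157] ctr [-13.94323    -69.2031119   68.86180348] ((-14.149209976196289, -69.05096435546875), (11.259032249450684, 7.775720119476318), 89.32878875732422) min [-18.05449692 -74.71489961  65.32669309] max [-10.21275324 -63.40368905  70.77440857]
blue [ 303   42   23   58 1032] ctr [   3.15713616 -143.90054709   68.85556353] ((3.197755813598633, -144.7301025390625), (13.127263069152832, 43.062496185302734), 84.9333724975586) min [ -17.97287379 -150.86440977   60.0592112 ] max [  24.66303093 -137.37521119   71.96094531]
ramp face y [-279.12364772 -268.51944504 -258.99529036]
cover min y [-7.78264104 -3.76269261]
```

View pics/w3.png

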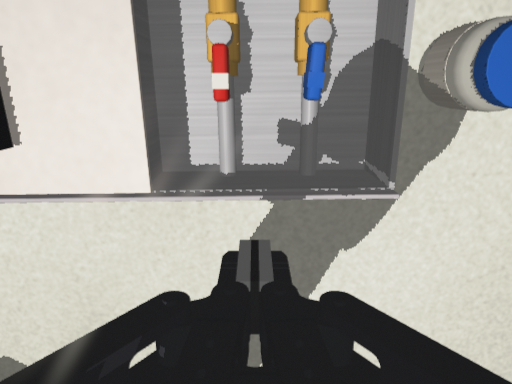

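Red axis at (35,-69), lever at about 0 rad and top at 69 mm, all matching the given sizes. The cover edge sits at about -5 mm, so it stayed open. Blue's nearest edge is at y≈-137, which leaves a 60 mm gap for the fingers.

```bash
python3 -c "
from h import *
go((-6,-106,120),(-6,-106,52))"
```

```text
t 6.0 box mm [-80.2 -93.9 213.4] yaw 16.016556403023895 F [ 0.14323299 -0.47944011 -0.93445484]
(-6, -106, 120) [0.247 0.038 0.312]
(-6, -106, 52) [0.246 0.038 0.539]
```

```bash
python3 -m pendant '[0,0,0,0.15,0.025,0.1,0, 0,0,0,0.247,0.038,0.2,0, 0,0,0,0.247,0.038,0.3,0, 0,0,0,0.247,0.038,0.4,0, 0,0,0,0.247,0.038,0.48,0, 0,0,0,0.247,0.038,0.54,0, 0,0,0,0.247,0.038,0.54,0, 0,0,0,0.247,0.038,0.54,0]'
python3 -c "
from h import *
go((-6,-89.5,52),(-7.6,-72.2,52),(-.2,-53.6,52),(10.8,-43.1,52),(18,-40.5,52),(26,-40,52))"
```

```text
t: 7.0
tool_pos: [0.5837, -0.0782, 0.051]
tool_rot: [3.11, 0.442, 0.003]
contact_force: [0.1, 0.2, 0.1]
opening: 0.0001
grip_force: 0.0
t 7.0 box mm [  -5.5 -105.3   51. ] yaw 16.16915074839808 F [0.10053563 0.23495485 0.07776485]
(-6, -89.5, 52) [-0.002 -0.053 -0.003]
(-7.6, -72.2, 52) [-0.008 -0.11  -0.004]
(-0.2, -53.6, 52) [ 0.017 -0.172 -0.004]
(10.8, -43.1, 52) [ 0.053 -0.208 -0.003]
(18, -40.5, 52) [ 0.077 -0.216 -0.003]
(26, -40, 52) [ 0.104 -0.218 -0.003]
```

```bash
python3 -m pendant '[0,0,0,0,-0.03,0,0, 0,0,0,0,-0.055,0,0, 0,0,0,-0.005,-0.085,0,0, 0,0,0,-0.008,-0.11,0,0, 0,0,0,0.003,-0.142,0,0, 0,0,0,0.017,-0.172,0,0, 0,0,0,0.035,-0.19,0,0, 0,0,0,0.053,-0.208,0,0, 0,0,0,0.077,-0.216,0,0, 0,0,0,0.092,-0.218,0,0, 0,0,0,0.105,-0.218,0,0, 0,0,0,0.11,-0.218,0,0]'
python3 -c "
from h import *
go((18,-40,52))"
```

```text
t: 8.5
tool_pos: [0.5878, -0.0081, 0.0488]
tool_rot: [-3.11, -0.443, 0.039]
contact_force: [-36.2, -10.9, 24.9]
opening: 0.0001
grip_force: 19.0
t 8.5 box mm [ 18.5 -39.2  48.8] yaw 16.21781354183877 F [-36.21371266 -10.92906521  24.85902019]
(18, -40, 52) [-0.002  0.003 -0.011]
```

It stopped at x=18.5, as predicted for fully shut, with a firm reaction. Next I'll ease the press, hold briefly, retreat and check.

```bash
python3 -m pendant '[0,0,0,-0.01,0,-0.005,0, 0,0,0,-0.015,0,-0.01,0, 0,0,0,-0.05,0.02,-0.01,0, 0,0,0,-0.1,0.06,-0.03,0, 0,0,0,-0.12,0.06,-0.2,0, 0,0,0,-0.15,0.06,-0.38,0, 0,0,0,-0.3,0.06,-0.54,0, 0,0,0,-0.36,0.1,-0.56,0, 0,0,0,-0.36,0.1,-0.56,0]'|tail -6
python3 - <<'E'
from h import *
go()
w=optics.get_image("wrist"); save(w,"w4.png"); P=cloud(w); D=(P-C)@B*1000
H,S,V=cv2.split(cv2.cvtColor(w["image"],cv2.COLOR_RGB2HSV))
for n,m in (("red",((H<6)|(H>174))&(S>150)&(V>50)),("blue",(H>105)&(H<130)&(S>120)&(V>40))):
    Q=D[m]; Q=Q[(Q[:,2]>64)&(Q[:,2]<74)&(Q[:,1]>-200)]
    print(n,len(Q),cv2.minAreaRect(Q[:,:2].astype(np.float32)),Q.min(0),Q.max(0))
q=(abs(D[...,2]-80)<2.5)&(abs(D[...,0])<70)&(w["image"].min(2)>120); print("cover min y",np.percentile(D[q][:,1],[1,5]))
E
```

```text
t: 9.62
tool_pos: [0.5012, -0.0664, 0.2205]
tool_rot: [3.109, 0.438, 0.008]
contact_force: [-0.7, 0.6, 0.0]
opening: -0.0
grip_force: 0.0
t 9.625 box mm [-81.2 -70.6 220.5] yaw 16.02859351665571 F [-0.66244778  0.64067757  0.03556487]
red 634 ((32.02643585205078, -38.813499450683594), (43.369022369384766, 11.7959623336792), 89.01838684082031) [ 26.34022721 -60.52013497  64.18881553] [ 38.26466719 -17.09507877  71.73577979]
blue 858 ((2.890501022338867, -144.39144897460938), (13.068851470947266, 42.897926330566406), 87.77732849121094) [ -18.59874981 -150.64208135   64.09861831] [  24.14569643 -137.34206471   71.85292947]
cover min y [-7.64705046 -3.43384852]
```

View pics/w4.png

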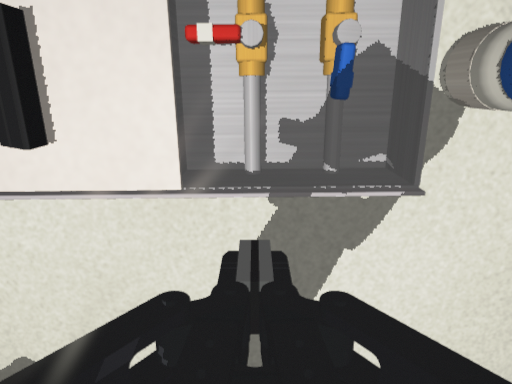

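The red lever (187–250, 33) now lies square across its pipe, at about 89°. Blue and the cover edge read as they did before the push, and the tool is clear.

```bash
python3 -c "
from h import *
print(ctrl.finish_job())"
```

```text
the job is handed in; nothing more can be done
None
```

The job is handed in, with no verdict returned: the cover was pushed to its end stop, the red valve is shut (lever measured at about 89°), and the arm is clear; the blue lever measured unmoved, and the bottle, jar and beaker were not touched.

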